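# Set the dust sampler's run timer

### The job

Set the run timer on the blue dust sampler: wind its grip clockwise, past the orange top mark, until you feel it bear firmly against its end stop, without forcing it, and keep it there for a moment. Then turn it back down until the white pointer is at the red tab, and let go. Leave the red tab and the things standing around the sampler as they are.

Things in the scene. Friction and masses are not known exactly. Their poses are not given: they have to be found in the camera images.
- timer: Blue dust sampler fixed to the bench, box 90 mm high, from x -75 to 75 and y -170 to 80 mm of this frame (z up). Origin on the bench below the vertical dial axis. On top a round white scale plate, 132 mm across, face 93 mm up, with minute ticks 10 deg apart: zero to 15 minutes (orange top mark, towards +x; zero is 150 deg anticlockwise of it from above). Clockwise winds up.
- top_mark (a point): Point on the orange top mark (15 minutes) of the scale, 45 mm from the dial axis, 100 mm above the bench.
- pointer (a point): Tip of the white pointer on the timer's black disc (70 mm across, top 99 mm above the bench), 45 mm from the dial axis, 100 mm up. The disc turns with a drag of 0.07 N m and stays where left. Its end stop is 0.10 to 0.80 rad clockwise past the top mark; exactly where differs and cannot be seen.
- tab (a point): Red tab, a clip 8 mm wide on the scale that shows the minutes to set, 0.6 to 1.5 rad anticlockwise of the top mark, stiff to move, top 99 mm above the bench. This point is 45 mm from the dial axis, 100 mm up, at the middle of the tab's width near its inner edge; the pointer's tip meets it when set.
- grip_top (a point): Middle of the top of the grey bar grip, on the dial axis, 135 mm above the bench. The bar is 44 mm long (this frame's x), 16 mm thick (y), 36 mm tall, standing on the disc with a round foot 44 mm across, 4 mm high. Unloaded, its x points along the pointer.
- grip (a joint): Twist (rad) of the bar grip clockwise ahead of the disc, which it drives through a spring, 1.0 N m/rad: 0 when let go, 0.07 while winding, -0.07 while turning back, rising on the end stop. Firmly on the stop: over 0.20 (0.20 N m). Beyond 0.40 (0.40 N m) either way it is forced and spoilt. The wrist feels the same torque.
- cassette: Clear round filter cassette, 40 mm across, 42 mm tall, standing loose beside the sampler. Origin at the centre of its underside.
- tin: Round tin, 72 mm across, 75 mm tall, standing loose. Origin at the centre of its underside.
- jar: Small jar with a red cap, 48 mm across, 70 mm tall, standing loose. Origin at the centre of its underside.

How it is judged:
On the way, in this order (a step that is already met when the one before it is completed fails the run):
1. the pointer is past the top mark and the grip bears firmly on the end stop (x of pointer in the frame of timer above 0.03 m and y of pointer in the frame of timer below -0.002 m and value of joint grip above 0.2 rad), for 0.2 s.
2. the pointer is back down at the red tab (horizontal distance between pointer and tab below 0.0045 m), for 0.2 s.
At the end, for the whole second after the job is handed in: The tip of the white pointer rests within 4.5 mm of the red tab's point, the grip is let go and unloaded (twist under 0.1 rad), the tab has not shifted by 4 mm, and cassette, tin and jar stand upright within 15 mm of where they were (horizontal distance between pointer and tab below 0.0045 m and value of joint grip between -0.1 and 0.1 rad and distance of tab from where it was at the start of the episode below 0.004 m and distance of each of cassette, tin, jar from where it was at the start of the episode below 0.015 m and angle between each of cassette, tin, jar's own z axis and vertical below 0.2 rad); the robot touches nothing.
It fails at once if the timer is forced: the grip is twisted more than 0.40 rad against the disc (value of joint grip above 0.4 rad or value of joint grip below -0.4 rad).
It fails at once if the red tab is shifted (distance of tab from where it was at the start of the episode above 0.004 m).
It fails at once if the cassette, tin or jar is pushed away or knocked over (distance of any of cassette, tin, jar from where it was at the start of the episode above 0.015 m or angle between any of cassette, tin, jar's own z axis and vertical above 0.2 rad).
It also fails if it takes over 64 s, if anything falls off the work surface, if the arm or the gripper's body presses on something with over 40 N, if the wrist force passes 120 N, or if a joint passes its speed limit or range.

### The arm

A 6-joint arm with a two-finger parallel gripper is mounted at the origin on the work surface. World frame = base frame: x ahead of the robot, y to its left, z up, the work surface at z = 0. Lengths are in m, angles in rad, forces in N, time in s.
With the tool pointing down it reaches from about 0.275 to 0.725 m from the base axis. Payload 5.6 kg.
Tool frame: the origin (TCP) lies between the finger pads; the fingertips stand 25 mm ahead of it and the grasp point (between the pads) lies 6 mm ahead of it; z points along the fingers, y is the line along which they close (so a half turn about z gives the same grasp; the last joint's range is limited). The gripper opens to 85 mm and grips with 20 to 120 N. Pads are 22 mm wide; open, the fingers measure 114 mm over their backs; the gripper's body (76 mm by 85 mm) begins 54 mm behind the grasp point. The pads swing forward as they close: fully open they stand 13 mm farther back than shut.
Start: joints at [-0.937, 0.255, 0.108, 0, -1.424, -0.285], TCP at [0.188, -0.517, 0.256] pointing down, gripper open.
Joint ranges: [-2.95, 2.95], [-1.21, 1.97], [-1.09, 1.5], [-2.87, 1.71], [-2.94, -0.07], [-3.05, 3.05]. Speed limits (rad/s): [2.57, 2.57, 3.14, 3.14, 3.14, 3.14].

### API

Orientations are given as a rotation vector (axis times angle).
In Python, from plant import bot, vision, order, nets gives the robot as it stands.
- The arm moves only by the shell command python3 -m crank 'ROWS' [FORCE]. ROWS is JSON, one flat list of numbers, 7 for each row, row after row: the turn, a rotation vector about the tool's x, y, z in units of 5 degrees (1.0 is 5 degrees), then the shift along the tool's x, y, z in units of 50 mm (1.0 is 50 mm), then the finger opening in mm, from 0 to 85.4. A call has 1 to 12 rows; each row shifts and turns the commanded pose from where the row before left it, along the tool's axes as they then stand; what a row does not reach is not made up. A row lasts 1/8 s, in which the tool goes at most 62.5 mm and 10.7 degrees, less where a joint would pass 70% of its speed; a pose out of reach is approached as far as the arm can. A call is refused whole if a number of a shift passes 1 or a number of a turn 1, either way. A call with a gripper value outside its range is refused whole. The fingers move at their own pace and stop on an object; FORCE is the grip in N (left out, the last holds). Time passes only in rows, so rows that do not move let the fingers close. It gives the time, the measured TCP pose, the force, the opening and the grip force at its end, in the units of the state.
- bot.sense(): the state, without advancing time (a new reading comes with each control period).
- vision.read_camera(name): name is "side" or "top"; returns a dict with "frame" (420x560x3 uint8, red, green, blue), "camera_matrix" (3x3 intrinsics, pixels), "rvec" (rotation vector, rad) and "tvec" (3), from world to camera coordinates, as OpenCV has them. Camera axes: x right, y down, z forward; pixel columns grow to the right and rows downward; lengths in m; the calibration is good to about 2 mm. A picture is of the moment at which its call begins. There is no depth.
- order.job_done(): hands the job in; it is judged then, once.
Trained networks look in the newest picture that a camera, given by its name, has taken for a name from the list of things; names that differ only in an ending like _2 or _b are one class to them, and where a whole thing is asked for, a point or a joint stands for the part that bears it (a point fixed in the world has none). Each returns a list of dicts, best first, with "p" (0 to 1); they miss things now and then, are a little off and sometimes report something else, mostly with a low value. They report only what shows in the picture. A call takes as long as a camera call.
- nets.find_in(camera, label): "uv" ([column, row] in pixels, amid what is visible of it).
The state is a dict: "time": time; "qpos": joint angles; "qvel": joint speeds; "joint_torque": joint torques, N m; "position": TCP position; "orientation": TCP orientation; "contact_force": force on the tool from outside, world axes, zero at the start; "torque": the same for the moment, N m; "grip_width": finger opening in m; "grip_force": force on a finger pad.
Only numpy, scipy, OpenCV 4.12 (cv2) and the standard library are available. Lean on these libraries where they do the work, as an engineer would, in place of code of your own. Each camera call takes 0.05 s, during which the arm holds its last target. There are 200 camera calls.

## Working session

There is one attempt and no reset: what is moved stays moved. The work goes in short steps, Python scripts to look and compute and a shell command to move; the robot and the scene stay as the last step left them, time stands still between calls to the robot, and variables do not carry over. Pictures are saved under pics/ and viewed, at most 10 in all, crops included, and the job is handed in when it is done.

```bash
mkdir -p pics; cat > h.py <<'E'
import numpy as np, cv2
from plant import bot, vision, order, nets
def cam(n):
    c=vision.read_camera(n); return c
def uv2ray(c,uv):
    R,_=cv2.Rodrigues(np.array(c["rvec"],float)); t=np.array(c["tvec"],float).ravel()
    p=cv2.undistortPoints(np.array([[uv]],float),np.array(c["camera_matrix"]),None).ravel()
    o=-R.T@t; d=R.T@np.array([p[0],p[1],1]); return o,d/np.linalg.norm(d)
def atz(c,uv,z):
    o,d=uv2ray(c,uv); return o+d*(z-o[2])/d[2]
def tri(c1,a,c2,b):
    o1,d1=uv2ray(c1,a);o2,d2=uv2ray(c2,b)
    s=np.linalg.lstsq(np.c_[d1,-d2],o2-o1,rcond=None)[0]
    p,q=o1+s[0]*d1,o2+s[1]*d2
    return (p+q)/2,np.linalg.norm(p-q)
def proj(c,P):
    return cv2.projectPoints(np.array(P,float).reshape(-1,1,3),np.array(c["rvec"],float),np.array(c["tvec"],float),np.array(c["camera_matrix"]),None)[0].reshape(-1,2)
E
python3 - <<'E'
from h import *
np.set_printoptions(precision=4,suppress=True)
cs={}
for n in("top","side"):
    c=cs[n]=cam(n); cv2.imwrite(f"pics/{n}0.png",c["frame"][...,::-1])
    for l in("timer","top_mark","pointer","tab","grip_top","cassette","tin","jar"):
        r=nets.find_in(n,l); cs[n,l]=r
        print(n,l,[(np.round(x["uv"],1).tolist(),round(x["p"],2)) for x in r[:3]])
for l in("top_mark","pointer","tab","grip_top","cassette","tin","jar"):
    a,b=cs["top",l],cs["side",l]
    if a and b: print(l,*tri(cs["top"],a[0]["uv"],cs["side"],b[0]["uv"]))
s=bot.sense();print(s["time"],s["position"],s["orientation"],s["torque"])
E
```

```text
top timer [([323.1, 236.9], 0.67)]
top top_mark [([327.1, 234.1], 0.63)]
top pointer [([308.7, 229.8], 0.68)]
top tab []
top grip_top []
top cassette [([239.2, 204.1], 0.6)]
top tin [([414.2, 258.6], 0.76)]
top jar [([308.7, 180.6], 0.77)]
side timer [([304.5, 198.0], 0.8)]
side top_mark [([301.3, 199.2], 0.73)]
side pointer [([299.0, 194.7], 0.77)]
side tab []
side grip_top [([299.9, 188.2], 0.88)]
side cassette [([246.2, 268.7], 0.91)]
side tin [([342.1, 142.4], 0.62), ([248.6, 202.2], 0.31)]
side jar [([245.3, 198.3], 0.65)]
top_mark [ 0.5352 -0.0829  0.0309] 0.0037880012777151864
pointer [ 0.5362 -0.0363  0.0928] 0.005671299895037047
cassette [0.6049 0.1281 0.0137] 0.0013297442014819035
tin [ 0.477  -0.2812  0.0606] 0.0014609833281349167
jar [ 0.6596 -0.0374  0.0462] 0.002512289861577655
0.9 [ 0.188  -0.5169  0.2563] [-0.5452  3.0939 -0.    ] [-0.     -0.0811 -0.055 ]
```

View pics/top0.png

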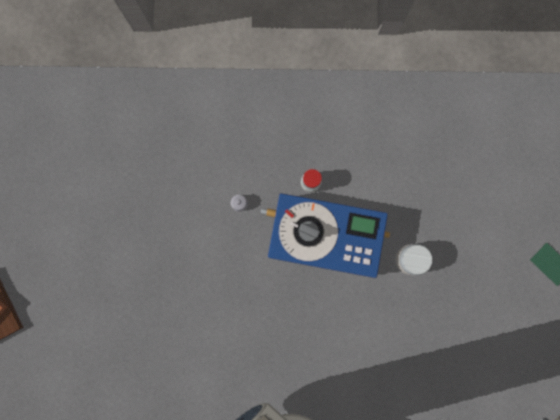

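View pics/side0.png

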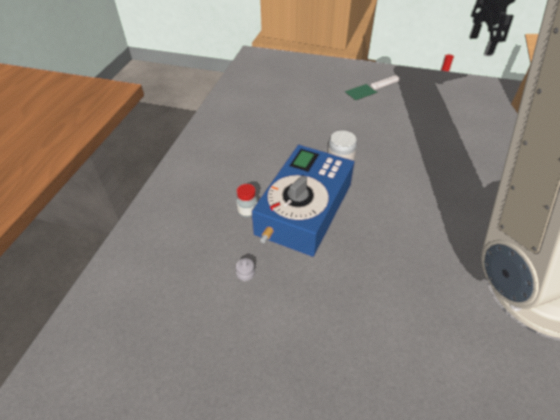

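The top view shows the dial at about (308,231), the tab near (290,213), the orange mark near (313,207) and the white pointer to the left of the grip. The side view shows the grip at about (299,187). I'll enlarge both to measure them precisely.

```bash
python3 - <<'E'
from h import *
a=cv2.imread("pics/top0.png")[190:280,265:395]; b=cv2.imread("pics/side0.png")[140:255,240:360]
A=cv2.resize(a[:75,:75],(400,400),interpolation=cv2.INTER_CUBIC)
B=cv2.resize(b[25:90,15:95],(400,325),interpolation=cv2.INTER_CUBIC)
o=np.zeros((400,800,3),np.uint8);o[:,:400]=A;o[:325,400:]=B
cv2.imwrite("pics/crop0.png",o)
E
```

```text
(no output)
```

View pics/crop0.png

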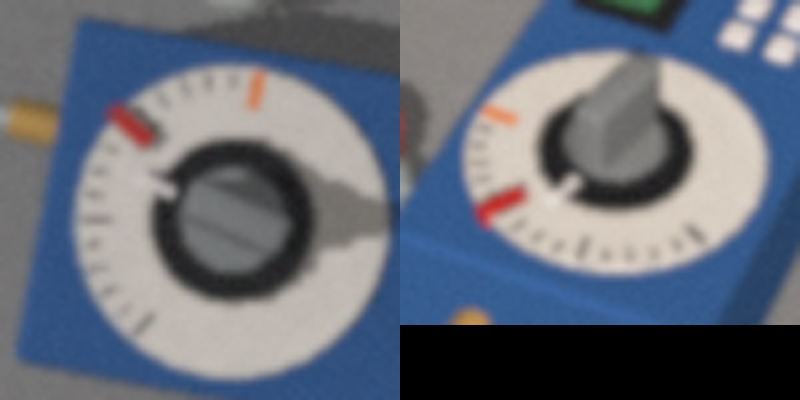

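The enlarged crops show the tab, the orange mark and the pointer clearly: in the left panel, the tab's inner edge is at (150,140), the mark at (256,90) and the pointer at (140,175) to (175,192). Next I'll turn those into dial centre, heights and angles.

```bash
cat >> h.py <<'E'
def dial(n,C=None,box=None):
    """plate centre px, and angle (world, about C) of red tab, orange mark"""
    c=cam(n); f=c["frame"].astype(int); return c,f
E
python3 - <<'E'
from h import *
np.set_printoptions(precision=4,suppress=True)
cs={};pc={}
for n,box in(("top",(265,190,350,275)),("side",(252,155,340,245))):
    c=cs[n]=cam(n); f=c["frame"]; x0,y0,x1,y1=box
    g=f[y0:y1,x0:x1].astype(int); r,gg,b=g[...,0],g[...,1],g[...,2]
    hsv=cv2.cvtColor(f[y0:y1,x0:x1],cv2.COLOR_RGB2HSV).astype(int)
    white=((r>150)&(abs(r-b)<50)).astype(np.uint8)
    k,lab,st,_=cv2.connectedComponentsWithStats(white); i=1+st[1:,4].argmax()
    ct=max(cv2.findContours((lab==i).astype(np.uint8),0,1)[0],key=cv2.contourArea)
    e=cv2.fitEllipse(cv2.convexHull(ct)); pc[n]=np.array(e[0])+[x0,y0]; print(n,"plate",pc[n],e)
    C=None
    for nm,m in(("red",(r>130)&(gg<90)&(b<90)),("orange",(r>200)&(gg-b>25)&(gg>90)&(gg<185))):
        k,lab,st,ce=cv2.connectedComponentsWithStats(m.astype(np.uint8))
        for i in range(1,k):
            if st[i,4]>3: print(n,nm,ce[i]+[x0,y0],st[i,4]); pc[n,nm,st[i,4]]=ce[i]+[x0,y0]
P,e=tri(cs["top"],pc["top"],cs["side"],pc["side"]);print("plate tri",P,e)
for k,v in pc.items():
    if isinstance(k,tuple):
        Q=atz(cs[k[0]],v,.097 if k[1]=="red" else .093); C=atz(cs[k[0]],pc[k[0]],.093)
        d=Q-C; print(k,"r",np.hypot(*d[:2]),"ang",np.degrees(np.arctan2(d[1],d[0])))
tc=lambda u,v:(265+(u+.5)/5.3333-.5,190+(v+.5)/5.3333-.5)
sc=lambda u,v:(255+(u-400+.5)/5-.5,165+(v+.5)/5-.5)
for n,t,uvs in(("top",tc,[(140,175),(158,184),(175,192)]),("side",sc,[(555,202),(575,185)])):
    C=atz(cs[n],pc[n],.093);print(n,"C",C)
    for q in uvs:
        d=atz(cs[n],t(*q),.099)-C;print(" pointer r",np.hypot(*d[:2]),np.degrees(np.arctan2(d[1],d[0])))
g=np.array(nets.find_in("side","grip_top")[0]["uv"]);print("grip side z=.135",atz(cs["side"],g,.135))
s=bot.sense();print(s["time"],s["torque"],s["contact_force"])
E
```

```text
top plate [307.9933 231.2707] ((42.99332046508789, 41.270721435546875), (57.38875198364258, 57.724609375), 152.5862274169922)
top red [289.4167 213.0833] 24
top orange [312.5714 207.1429] 7
side plate [297.576  197.0878] ((45.575992584228516, 42.087799072265625), (44.01216506958008, 60.10148239135742), 91.86080169677734)
side red [252.8125 190.9688] 32
side red [274.2273 205.2727] 22
side orange [274.8462 187.8462] 13
plate tri [ 0.536  -0.0347  0.0864] 0.00012492002155432372
('top', 'red', np.int32(24)) r 0.0582073208842352 ang 46.482625360171696
('top', 'orange', np.int32(7)) r 0.05547163386526128 ang -10.268205063768065
('side', 'red', np.int32(32)) r 0.09911992632499064 ang 6.463596272495387
('side', 'red', np.int32(22)) r 0.05760421941638766 ang 44.12966043975495
('side', 'orange', np.int32(13)) r 0.05746648142143528 ang -14.720540729700401
top C [ 0.5357 -0.0343  0.093 ]
 pointer r 0.04322104370649095 63.933677115056874
 pointer r 0.03479075359061276 63.90136993725804
 pointer r 0.026927826201558803 63.45317231315527
side C [ 0.5346 -0.0285  0.093 ]
 pointer r 0.03911851312992899 63.02247445623775
 pointer r 0.026024694022181306 62.4485806080026
grip side z=.135 [ 0.5279 -0.0071  0.135 ]
1.05 [-0.0111 -0.0361  0.0299] [0.0905 0.211  0.1868]
```

```bash
cat >> h.py <<'E'
from scipy.spatial.transform import Rotation as Ro
def need(P,yaw_y=None):
    s=bot.sense();R=Ro.from_rotvec(s["orientation"]).as_matrix()
    print("t",round(s["time"],2),"pos",np.round(s["position"],4),"yaw_y",round(np.degrees(np.arctan2(R[1,1],R[0,1])),2),"tilt",np.round(R[:2,2],4),"q6",round(s["qpos"][5],3))
    print("tool shift units",np.round(R.T@(np.array(P)-s["position"])/.05,3),"F",np.round(s["contact_force"],2),"T",np.round(s["torque"],3),"w",round(s["grip_width"],4),s["grip_force"])
E
python3 -m crank '[0,0,0,-0.82,0.56,0,85, 0,0,0,-0.82,0.56,0,85, 0,0,0,-0.82,0.56,0,85, 0,0,0,-0.82,0.56,0,85, 0,0,0,-0.82,0.56,0,85, 0,0,0,-0.82,0.56,0,85, 0,0,0,-0.82,0.56,0,85, 0,0,0,-0.82,0.56,0,85, 0,0,0,-0.82,0.56,0,85, 0,0,0,-0.82,0.56,0,85, 0,0,0,-0.82,0.56,0,85, 0,0,0,-0.82,0.56,0,85]' 60
python3 -m crank '[0,0,-1,0,0,0,85, 0,0,-1,0,0,0,85, 0,0,-1,0,0,0,85, 0,0,-1,0,0,0,85, 0,0,-1,0,0,0,85, 0,0,-1,0,0,0,85, 0,0,-1,0,0,0,85, 0,0,-1,0,0,0,85, 0,0,-0.7,0,0,0,85, 0,0,0,0,0,0,85]'
python3 -c "
from h import *
need([.5355,-.0335,.131])"
```

```text
time: 2.55
position: [0.5363, -0.0314, 0.2565]
orientation: [-0.545, 3.093, -0.0]
contact_force: [-0.1, -0.0, -0.3]
grip_width: 0.0848
grip_force: 0.0
time: 3.8
position: [0.5355, -0.0329, 0.2563]
orientation: [-1.652, 2.672, -0.0]
contact_force: [0.3, 1.0, 0.1]
grip_width: 0.0851
grip_force: 0.0
t 3.8 pos [ 0.5355 -0.0329  0.2563] yaw_y 153.45 tilt [0.0001 0.    ] q6 -0.694
tool shift units [ 0.01  -0.004  2.506] F [0.3  0.97 0.15] T [0.006 0.006 0.042] w 0.0851 0.0
```

```bash
python3 -c "
from h import *
print(np.round(bot.sense()['qpos'],3))"
python3 -m crank '[0,0,0,0,0,0.7,85, 0,0,0,0,0,0.7,85, 0,0,0,0,0,0.5,85, 0,0,0,0,0,0,85]'
python3 - <<'E'
from h import *
print(np.round(bot.sense()['qpos'],3))
for n,(x0,y0) in(("top",(260,180)),("side",(240,130))):
    c=cam(n);cv2.imwrite(f"pics/{n}1.png",c["frame"][...,::-1])
a=cv2.imread("pics/top1.png")[185:275,260:350];b=cv2.imread("pics/side1.png")[120:220,250:350]
cv2.imwrite("pics/c1.png",np.hstack([cv2.resize(a,(400,400),interpolation=2),cv2.resize(b,(400,400),interpolation=2)]))
need([.5355,-.0335,.131])
E
```

```text
[ 0.23   0.228  0.073 -0.    -1.415 -0.694]
time: 4.3
position: [0.5343, -0.0331, 0.1596]
orientation: [1.649, -2.669, -0.003]
contact_force: [-0.8, 0.2, 0.4]
grip_width: 0.0851
grip_force: 0.0
[ 0.23   0.279 -0.11  -0.    -1.186 -0.694]
t 4.4 pos [ 0.5361 -0.033   0.1623] yaw_y 153.46 tilt [ 0.0012 -0.0004] q6 -0.694
tool shift units [0.014 0.008 0.627] F [ 0.53  0.48 -0.01] T [ 0.024 -0.013 -0.029] w 0.0848 0.0
```

View pics/c1.png

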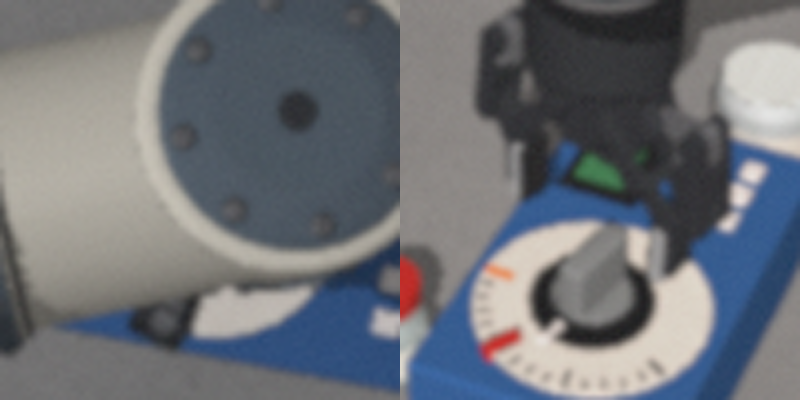

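The gripper is above the grip and square to it. In the right panel the fingertips are at (515,190) and (665,265), with the bar top at (612,228) between them. The last joint would reach its limit while winding, so I'll first take the other half-turn.

```bash
for i in 1 2 3; do :; done
python3 -m crank '[0,0,-1,0,0,-0.3,85, 0,0,-1,0,0,0,85, 0,0,-1,0,0,0,85, 0,0,-1,0,0,0,85, 0,0,-1,0,0,0,85, 0,0,-1,0,0,0,85, 0,0,-1,0,0,0,85, 0,0,-1,0,0,0,85, 0,0,-1,0,0,0,85, 0,0,-1,0,0,0,85, 0,0,-1,0,0,0,85, 0,0,-1,0,0,0,85]'
python3 -m crank '[0,0,-1,0,0,0,85, 0,0,-1,0,0,0,85, 0,0,-1,0,0,0,85, 0,0,-1,0,0,0,85, 0,0,-1,0,0,0,85, 0,0,-1,0,0,0,85, 0,0,-1,0,0,0,85, 0,0,-1,0,0,0,85, 0,0,-1,0,0,0,85, 0,0,-1,0,0,0,85, 0,0,-1,0,0,0,85, 0,0,-1,0,0,0,85]'
python3 -m crank '[0,0,-1,0,0,0,85, 0,0,-1,0,0,0,85, 0,0,-1,0,0,0,85, 0,0,-1,0,0,0,85, 0,0,-1,0,0,0,85, 0,0,-1,0,0,0,85, 0,0,-1,0,0,0,85, 0,0,-1,0,0,0,85, 0,0,-1,0,0,0,85, 0,0,-1,0,0,0,85, 0,0,-1,0,0,0,85, 0,0,-1,0,0,0,85]'
python3 -c "
from h import *
need([.5355,-.0335,.131])"
```

```text
time: 5.9
position: [0.5365, -0.0329, 0.1782]
orientation: [-2.767, 1.483, -0.004]
contact_force: [-0.2, 0.1, -0.2]
grip_width: 0.085
grip_force: 0.0
time: 7.4
position: [0.5365, -0.0329, 0.1782]
orientation: [-3.14, -0.1, -0.005]
contact_force: [0.4, 0.9, -0.6]
grip_width: 0.0845
grip_force: 0.0
time: 8.9
position: [0.5365, -0.0329, 0.1782]
orientation: [2.668, 1.655, 0.005]
contact_force: [-0.2, 0.7, 0.4]
grip_width: 0.0847
grip_force: 0.0
t 8.9 pos [ 0.5365 -0.0329  0.1782] yaw_y -26.37 tilt [0.0033 0.0003] q6 2.451
tool shift units [-0.022 -0.016  0.945] F [-0.17  0.66  0.42] T [-0.031  0.014  0.001] w 0.0847 0.0
```

```bash
python3 -m crank '[0,0,0,-0.01,-0.01,0.4,60, 0,0,0,-0.01,-0.01,0.4,40, 0,0,0,0,0,0.14,30, 0,0,0,0,0,0,30, 0,0,0,0,0,0,22, 0,0,0,0,0,0,14, 0,0,0,0,0,0,10, 0,0,0,0,0,0,10, 0,0,0,0,0,0,10]' 60
python3 -c "
from h import *
need([.5355,-.0335,.131])"
```

```text
time: 10.02
position: [0.5364, -0.0343, 0.1311]
orientation: [2.668, 1.651, 0.005]
contact_force: [4.5, -4.8, 0.1]
grip_width: 0.0152
grip_force: 59.3
t 10.03 pos [ 0.5364 -0.0343  0.1311] yaw_y -26.48 tilt [ 0.0052 -0.0018] q6 2.449
tool shift units [ 0.007 -0.024  0.001] F [ 4.45 -4.77  0.14] T [-1.558 -1.457  0.003] w 0.0152 59.26471531391144
```

```bash
python3 -m crank '[0,0,0,0,0.025,0,10, 0,0,0.5,0,0,0,10, 0,0,1,0,0,0,10, 0,0,1,0,0,0,10, 0,0,1,0,0,0,10,0,0,0,0,0,0,10]'
python3 -c "
from h import *
need([.5355,-.0335,.131])"
```

```text
time: 10.78
position: [0.5368, -0.0344, 0.1309]
orientation: [2.889, 1.228, 0.005]
contact_force: [2.5, -3.7, 5.6]
grip_width: 0.0147
grip_force: 60.0
t 10.78 pos [ 0.5368 -0.0344  0.1309] yaw_y -43.94 tilt [ 0.0038 -0.0009] q6 2.146
tool shift units [-0.004 -0.031 -0.001] F [ 2.51 -3.74  5.6 ] T [-1.117 -0.682  0.064] w 0.0147 59.99808132648468
```

```bash
python3 -m crank '[0,0,1,0,0,0,10, 0,0,1,0,0,0,10, 0,0,1,0,0,0,10, 0,0,1,0,0,0,10, 0,0,1,0,0,0,10, 0,0,1,0,0,0,10, 0,0,1,0,0,0,10, 0,0,1,0,0,0,10, 0,0,1,0,0,0,10, 0,0,1,0,0,0,10, 0,0,0,0,0,0,10]'
python3 -c "
from h import *
need([.5365,-.0344,.131])"
python3 -m crank '[0,0,1,0,0,0,10, 0,0,1,0,0,0,10, 0,0,0,0,0,0,10]'
python3 -c "
from h import *
need([.5365,-.0344,.131])"

```

```text
time: 12.15
position: [0.5371, -0.0348, 0.131]
orientation: [3.138, -0.107, 0.007]
contact_force: [3.4, -5.4, 4.4]
grip_width: 0.0148
grip_force: 59.9
t 12.15 pos [ 0.5371 -0.0348  0.131 ] yaw_y -93.92 tilt [ 0.0045 -0.0016] q6 1.273
tool shift units [-0.013 -0.007 -0.   ] F [ 3.36 -5.44  4.43] T [-1.719 -1.283  0.081] w 0.0148 59.92158114910126
time: 12.52
position: [0.5372, -0.0349, 0.131]
orientation: [3.117, -0.38, 0.007]
contact_force: [3.6, -5.4, 4.0]
grip_width: 0.0151
grip_force: 59.9
t 12.53 pos [ 0.5372 -0.0349  0.131 ] yaw_y -103.91 tilt [ 0.0045 -0.0018] q6 1.099
tool shift units [-0.015 -0.006 -0.001] F [ 3.57 -5.38  4.  ] T [-1.939 -1.384  0.062] w 0.0151 59.89655256271362
```

```bash
python3 -m crank '[0,0,1,0,0,0,10, 0,0,1,0,0,0,10, 0,0,0,0,0,0,10]' >/dev/null
python3 -c "
from h import *
need([.5365,-.0344,.131])"
```

```text
t 12.9 pos [ 0.5372 -0.035   0.131 ] yaw_y -113.91 tilt [ 0.0045 -0.002 ] q6 0.924
tool shift units [-0.017 -0.006 -0.001] F [ 3.83 -6.15  4.89] T [-2.107 -1.362  0.061] w 0.0151 59.873632192611694
```

```bash
python3 -m crank '[0,0,1,0,0,0,10, 0,0,1,0,0,0,10, 0,0,0,0,0,0,10]' >/dev/null
python3 -c "
from h import *
need([.5365,-.0344,.131])"
```

```text
t 13.28 pos [ 0.5372 -0.0351  0.131 ] yaw_y -123.92 tilt [ 0.0045 -0.0022] q6 0.75
tool shift units [-0.019 -0.005 -0.001] F [ 3.28 -6.18  3.85] T [-2.217 -1.421  0.101] w 0.0149 59.854522347450256
```

```bash
python3 -m crank '[0,0,1,0,0,0,10, 0,0,0,0,0,0,10]' >/dev/null
python3 -c "
from h import *
need([.5365,-.0344,.131])
for i in range(3):
    cam('side'); print(bot.sense()['torque'][2])"
```

```text
t 13.53 pos [ 0.5371 -0.0352  0.131 ] yaw_y -128.91 tilt [ 0.0044 -0.0023] q6 0.662
tool shift units [-0.019 -0.004 -0.001] F [ 3.74 -6.19  3.75] T [-2.298 -1.404  0.046] w 0.0151 59.84598934650421
0.0882405325182556
0.07231947764610101
0.03090856651044371
```

```bash
cat >> h.py <<'E'
def tq(n=4):
    v=[]
    for i in range(n): cam('side'); v.append(bot.sense()['torque'][2])
    s=bot.sense();R=Ro.from_rotvec(s["orientation"]).as_matrix()
    print("t",round(s["time"],2),"Tz",np.round(np.mean(v),3),np.round(v,3),"yaw_y",round(np.degrees(np.arctan2(R[1,1],R[0,1])),2),"F",np.round(s["contact_force"],1))
E
python3 -m crank '[0,0,1,0,0,0,10, 0,0,0.6,0,0,0,10, 0,0,0,0,0,0,10]' >/dev/null
python3 -c "
from h import *
tq()"
```

```text
t 14.25 Tz 0.152 [0.143 0.133 0.188 0.145] yaw_y -136.85 F [ 3.7 -6.8  3.7]
```

Torque has risen from about 0.065 to 0.15 N m, so it's on the stop. Another 7.5° should bring it to about 0.28.

```bash
python3 -m crank '[0,0,0.75,0,0,0,10, 0,0,0.75,0,0,0,10, 0,0,0,0,0,0,10]' >/dev/null
python3 -c "
from h import *
tq(8)"
```

```text
t 15.03 Tz 0.272 [0.299 0.261 0.271 0.232 0.29  0.321 0.27  0.232] yaw_y -144.33 F [ 4.1 -6.7  3.9]
```

```bash

python3 -m crank '[0,0,-1,0,0,0,10, 0,0,-1,0,0,0,10, 0,0,-1,0,0,0,10, 0,0,-1,0,0,0,10, 0,0,-1,0,0,0,10, 0,0,-1,0,0,0,10, 0,0,-1,0,0,0,10, 0,0,-1,0,0,0,10, 0,0,-1,0,0,0,10, 0,0,-1,0,0,0,10, 0,0,-1,0,0,0,10, 0,0,-1,0,0,0,10]' >/dev/null
python3 -c "
from h import *
tq(2)"
python3 -m crank '[0,0,-1,0,0,0,10, 0,0,-1,0,0,0,10, 0,0,-1,0,0,0,10, 0,0,-1,0,0,0,10, 0,0,-1,0,0,0,10, 0,0,-1,0,0,0,10, 0,0,-1,0,0,0,10, 0,0,0,0,0,0,10]' >/dev/null
python3 - <<'E'
from h import *
tq()
for n in("top","side"):
    c=cam(n);cv2.imwrite(f"pics/{n}2.png",c["frame"][...,::-1])
a=cv2.imread("pics/top2.png")[185:275,260:350];b=cv2.imread("pics/side2.png")[150:250,250:350]
cv2.imwrite("pics/c2.png",np.hstack([cv2.resize(a,(240,240),interpolation=2),cv2.resize(b,(560,560),interpolation=2)[:240]]) if 0 else cv2.resize(b,(600,600),interpolation=2))
E
```

```text
t 16.62 Tz -0.036 [-0.037 -0.036] yaw_y -84.26 F [ 3.4 -5.6  4.8]
t 17.82 Tz -0.074 [-0.063 -0.05  -0.102 -0.081] yaw_y -49.37 F [ 3.2 -3.1  6.3]
```

View pics/c2.png

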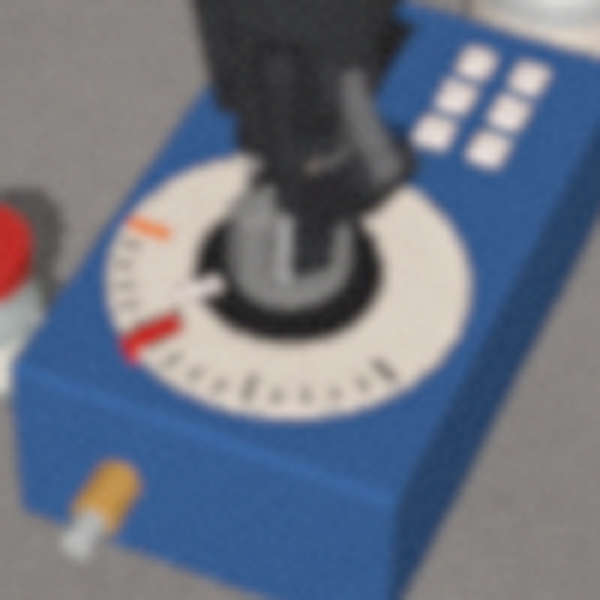

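The view shows the pointer from (222,287) to (180,296), still short of the tab at (150,335). I'll measure the remaining angle.

```bash
python3 - <<'E'
from h import *
c=cam("side")
s=lambda u,v:(250+(u+.5)/6-.5,150+(v+.5)/6-.5)
for C in(np.array([.537,-.0345,.093]),np.array([.535,-.030,.093])):
  for nm,q,z in(("pt",(180,296),.0995),("pt",(200,292),.0995),("pt",(222,287),.0995),("tab in",(178,324),.099),("tab out",(130,345),.099),("tabmid",(153,335),.099),("mark",(150,229),.0935)):
    d=atz(c,s(*q),z)-C;print(nm,np.round(np.hypot(*d[:2]),4),round(np.degrees(np.arctan2(d[1],d[0])),1))
f=cv2.imread("pics/side2.png");print(proj(c,[[.537,-.0345,.093]]))
E
```

```text
pt 0.0424 40.3
pt 0.0351 42.4
pt 0.027 45.4
tab in 0.05 53.9
tab out 0.0695 51.7
tabmid 0.0602 52.6
mark 0.0544 -8.8
pt 0.0413 33.8
pt 0.0339 34.5
pt 0.0256 35.1
tab in 0.0477 48.7
tab out 0.0673 48.0
tabmid 0.058 48.3
mark 0.0572 -12.9
[[297.17879505 194.98383954]]
```

```bash

python3 -m crank '[0,0,-0.8,0,0,0,10, 0,0,-0.8,0,0,0,10, 0,0,-0.7,0,0,0,10, 0,0,0,0,0,0,10, 0,0,0,0,0,0,10, 0,0,0,0,0,0,10]' >/dev/null
python3 - <<'E'
from h import *
tq()
c=cam("side")
b=c["frame"][165:225,255:335,::-1]
cv2.imwrite("pics/c3.png",cv2.resize(b,(800,600),interpolation=2))
E
```

```text
t 18.93 Tz -0.068 [-0.114 -0.059 -0.017 -0.082] yaw_y -37.88 F [ 2.2 -4.   6.4]
```

View pics/c3.png

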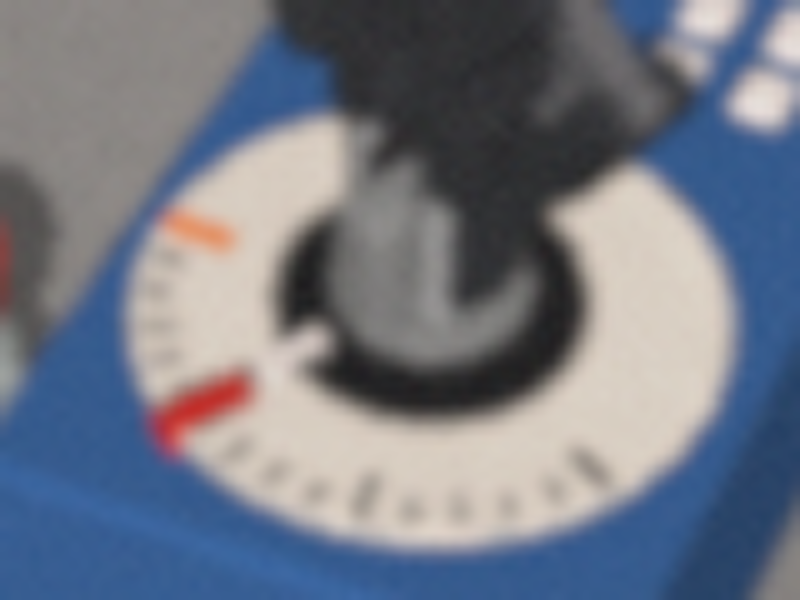

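The pointer, (325,340) to (270,370), is now in line with the tab, (245,388) to (165,420). Next I'll unload the spring, open the gripper and lift away.

```bash

python3 -m crank '[0,0,0.4,0,0,0,10, 0,0,0.4,0,0,0,10, 0,0,0,0,0,0,18, 0,0,0,0,0,0,30, 0,0,0,0,0,0,60, 0,0,0,0,0,0,60, 0,0,0,0,0,-0.5,60, 0,0,0,0,0,-1,60, 0,0,0,0,0,-1,60, 0,0,0,0,0,0,60]'
python3 -m crank '[0,0,0,1,0,0,60, 0,0,0,1,0,0,60, 0,0,0,1,0,0,60, 0,0,0,1,0,0,60, 0,0,0,1,0,0,60, 0,0,0,0,0,0,60]'
python3 - <<'E'
from h import *
need([.5365,-.0344,.131])
t=cam("top")["frame"][195:265,270:345,::-1];b=cam("side")["frame"][160:235,250:340,::-1]
cv2.imwrite("pics/c4.png",np.hstack([cv2.resize(t,(400,373),interpolation=2),cv2.resize(b,(400,373),interpolation=2)]))
E
```

```text
time: 20.23
position: [0.5372, -0.0339, 0.2587]
orientation: [2.867, 1.277, 0.013]
contact_force: [-0.3, 0.0, -0.3]
grip_width: 0.06
grip_force: 0.0
time: 20.98
position: [0.7033, 0.1548, 0.2489]
orientation: [-2.867, -1.281, 0.01]
contact_force: [-0.4, -0.3, -1.3]
grip_width: 0.0599
grip_force: 0.0
t 20.98 pos [0.7033 0.1548 0.2489] yaw_y -41.86 tilt [-0.0065 -0.0012] q6 1.979
tool shift units [-5.032  0.05   2.384] F [-0.36 -0.29 -1.26] T [-0.001  0.032 -0.012] w 0.0599 0.0
```

View pics/c4.png

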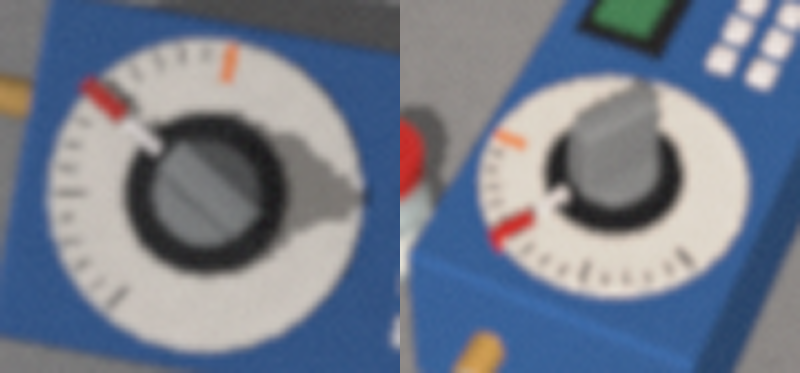

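In both views the pointer lines up with the tab: in the top view the pointer tip is at (127,122) and the tab runs from (122,112) to (88,85), about 1–2° apart, or roughly 1 mm at the tip. The arm is clear, so I'm handing the job in.

```bash
python3 -c "
from h import *
print(order.job_done())"
```

```text
the job is handed in; nothing more can be done
None
```

The timer is set and handed in, with no verdict shown: I wound it onto its end stop at about 0.27 N m and held it about 0.5 s, then turned it back to about 1 mm from the red tab by my measurement, let go and moved the arm clear.

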